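Tap-centre a bowl on the banding wheel

ROBOT

A 6-joint arm with a two-finger parallel gripper is mounted at the origin on a cart in front of the work surface, level with it; the furniture and walls round the work are solid. World frame = base frame: x ahead of the robot, y to its left, z up, the work surface at z = 0. Lengths are in mm, angles in degrees, forces in N, time in s.
With the tool pointing down it reaches from about 300 to 850 mm from the base axis. Payload 4.2 kg.
Tool frame: the origin (TCP) lies midway between the tips of the shut fingers; the grasp point (between the pads) lies env.grip_depth behind it (env.grip_depth is the distance from the TCP to the grasp point, in mm); z points along the fingers, y is the direction in which the jaws open and shut (so a half turn about z gives the same grasp; the last joint's range is limited). The gripper opens to 91 mm and grips with 3 to 60 N. Pads are 32 mm wide; open, the fingers measure 118 mm over their backs; the gripper's body (76 mm by 178 mm) begins 60 mm behind the grasp point.
Start: joints at [-64.687, 18.312, 89.639, -0, 72.044, -1.146], TCP at [256.203, -514.785, 213.976] pointing down, gripper open.
Joint ranges: [-177.97, 177.97], [-48.28, 115.42], [12.27, 149.76], [-77.06, 257.06], [2.81, 150.46], [-146.56, 146.56]. Speed limits (degrees/s): [147.25, 147.25, 180, 180, 180, 180].

INTERFACE

Orientations are given as [roll, pitch, yaw] about the fixed x, y, z axes, in that order (R = Rz(yaw) Ry(pitch) Rx(roll)).
In Python, from workcell import env, cams, spotter gives the robot as it stands.
- The arm moves only by the tool apply_moves, never from a script. Its argument "plan" is a list of rows, each an object with "jaw": the closure, from 0 (fully open) to 1 (shut); "delta_pos": the shift along the tool's x, y, z in mm, a list of three; "spin": the turn about the tool's z in rad. In form: [{"jaw": jaw, "delta_pos": [dx, dy, dz], "spin": spin}, ...]. A call has exactly 8 rows; each row is the pose to reach, as a shift and turn from the pose measured when the call began, along the tool's axes at that moment; what a row does not reach only later rows make up. A row lasts 1/8 s, in which the tool goes at most 62.5 mm and 10.7 degrees, less where a joint would pass 70% of its speed; a pose out of reach is approached as far as the arm can. A call with a gripper value outside its range is refused whole. The fingers move at their own pace and stop on an object; "squeeze" is the grip in N (left out, the last holds). Time passes only in rows, so rows that repeat a pose let the fingers close, or fill a call up. It gives the time, the measured TCP pose, the force and the opening at its end, in the units of the state.
- env.state(): the state, without advancing time (a new reading comes with each control period).
- cams.grab_frame(name): name is "scene" or "top"; returns the picture (400x640x3 uint8, red, green, blue); there is no depth.
- cams.calibration(name): a dict with "camera_matrix" (3x3 intrinsics, pixels), "rvec" (rotation vector, rad) and "tvec" (3), from world to camera coordinates, as OpenCV has them. Camera axes: x right, y down, z forward; pixel columns grow to the right and rows downward; lengths in mm; the calibration is good to about 2 mm. A picture is of the moment at which its call begins. calibration takes no time and is no camera call.
- env.job_done(): hands the job in, once; it reports no verdict.
Trained networks look in the newest picture that a camera, given by its name, has taken for a name from the list of things; names that differ only in an ending like _2 or _b are one class to them, and where a whole thing is asked for, a point or a joint stands for the part that bears it (a point fixed in the world has none). Each returns a list of dicts, best first, with "confidence" (0 to 1); they miss things now and then, are a little off and sometimes report something else, mostly with a low value. They report only what shows in the picture. A call takes as long as a camera call.
- spotter.masks_of(camera, target): "region" (400x640 bool, what is visible of it) and "extent" ([left, top, right, bottom] in pixels, round what is visible of it).
The state is a dict: "time_s": time; "qpos": joint angles; "qvel": joint speeds; "effort": joint torques, N m; "ee_pos": TCP position; "ee_rot": TCP orientation; "force": force on the tool from outside, world axes, zero at the start; "torque": the same for the moment, N m; "gripper_width": finger opening in mm.
Only numpy, scipy, OpenCV 4.12 (cv2) and the standard library are available. Lean on these libraries where they do the work, as an engineer would, in place of code of your own. Each camera call takes 0.05 s, during which the arm holds its last target.

TASK

The green bowl stands off-centre on the turntable and is to have a band painted round it. With light taps of the fingertips, never lifting or tipping it, nudge the bowl until it stands in the middle of the turntable, to within about 6 mm. Then turn the turntable through about half a turn to see the bowl run true, and leave it at rest with the bowl still centred and the other loose things on the table undisturbed.

Things in the scene. Friction and masses are not known exactly. Their poses are not given: they have to be found in the camera images.
- green_bowl: Green speckled bowl, 69 mm high, 0.19 to 0.31 kg; origin: middle of the underside of its foot, z up. Foot narrow (25 mm radius), wall flares to 49 mm radius 25 mm up, 57 mm 42 mm up, 61 to 63 mm at the rim (60 to 69 mm up): an upright finger beside it touches just under the rim. It slides on the turntable at 1 to 3 N (friction 0.5 to 0.7); hits faster than about 0.1 m/s jolt and rock it.
- wheel_centre (a point): Banding wheel: grey metal turntable on the table. Point on its turning axis, in the flat top face of its round head, 72 mm above the table. The head is a disc of 89 mm radius, its side from 58 to 72 mm up; below it a stem and a fixed foot of 67 mm radius. The head turns freely (drag 0.005 N m plus 0.05 N m per rad/s), so a push on the bowl that does not pass through the axis turns it a little.
- wheel_rim (a point): A point on the flat top of the turntable's head, 85 mm from its axis; it turns with the head (nothing marks it to the eye).
- banding_wheel_head (a joint): Angle of the turntable's head in rad, growing anticlockwise seen from above; without stops; it may be turned either way.
- slip_pot_mid (a point): Bystander: squat translucent pot, 67 mm across and 34 mm high, standing on the table; this point is half-way up.
- test_pinch_pot_mid (a point): Bystander: small pale pinch pot, 62 mm across and 38 mm high, standing on the table; this point is half-way up.
- clay_skull_mid (a point): Bystander: small clay skull, 83 x 56 mm and 59 mm high, standing on the table; this point is half-way up.
- slate_rib_mid (a point): Bystander: dark oval wooden rib, 58 x 92 x 7 mm, lying on the table; this point is its middle.

How it is judged:
By the outcome, as a careful person would: the job done as asked, in the order asked, and still so for the second after the job is handed in, with the robot touching nothing.
It also fails if it takes over 67 s, if anything falls off the work surface, if the arm or the gripper's body presses on something with over 40 N, if the wrist force passes 120 N, or if a joint passes its speed limit or range.

## Working session

There is one attempt and no reset: what is moved stays moved. The work goes in short steps, Python scripts to look and compute and a tool call to move; the robot and the scene stay as the last step left them, time stands still between calls to the robot, and variables do not carry over. Pictures are saved under pics/ and viewed, and the job is handed in when it is done.

Besides the shell and the picture viewer there is one more tool, called after ">>>" as a command line: name --argument value ..., lists and objects as JSON in quotes. apply_moves: Moves the arm, as the interface text tells. Its arguments: {"type":"object","properties":{"plan":{"type":"array"},"squeeze":{"type":"number"}},"required":["plan"]}

```bash
ls; mkdir -p pics; cat > h.py <<'E'
from workcell import env, cams, spotter
import numpy as np, cv2
def save(name,fn):
    im=cams.grab_frame(name); cv2.imwrite('pics/'+fn,im[:,:,::-1]); return im
def cal(name):
    c=cams.calibration(name); K=np.array(c['camera_matrix'],float); R=cv2.Rodrigues(np.array(c['rvec'],float))[0]; t=np.array(c['tvec'],float).ravel()
    return K,R,t
def proj(name,p):
    K,R,t=cal(name); q=(R@np.atleast_2d(p).T).T+t; q=q@K.T; return q[:,:2]/q[:,2:]
def onplane(name,uv,z):
    K,R,t=cal(name); uv=np.atleast_2d(uv).astype(float)
    d=(np.c_[uv,np.ones(len(uv))]@np.linalg.inv(K).T)@R; o=-R.T@t
    s=(z-o[2])/d[:,2]; return o+s[:,None]*d
E
python3 - <<'E'
from h import *
for n in ['scene','top']:
    save(n,f'{n}0.png'); K,R,t=cal(n); print(n,K.round(1).tolist(),(-R.T@t).round(0),R[2].round(2))
    for g in ['green_bowl','wheel_rim','slip_pot_mid','test_pinch_pot_mid','clay_skull_mid','slate_rib_mid']:
        m=spotter.masks_of(n,g); print(g,[(round(x['confidence'],2),x['extent'],int(x['region'].sum())) for x in m[:3]])
        if m: np.save(f'm_{n}_{g}.npy',m[0]['region'])
print(env.state(),env.grip_depth)
E
```

```text
pics
scene [[441.5, 0.0, 316.2], [0.0, 441.5, 203.1], [0.0, 0.0, 1.0]] [343. 462. 700.] [ 0.22 -0.7  -0.68]
green_bowl [(0.9, [274.7, 159.6, 334.6, 214.9], 2444), (0.23, [289.8, 329.2, 331.4, 374.5], 1317)]
wheel_rim [(0.94, [251.8, 183.3, 336.4, 242.7], 2926)]
slip_pot_mid [(0.66, [290.5, 329.4, 335.5, 369.9], 1409)]
test_pinch_pot_mid [(0.96, [342.5, 160.1, 372.6, 182.5], 451), (0.49, [251.7, 183.2, 335.4, 241.5], 2931)]
clay_skull_mid [(0.58, [230.0, 298.0, 259.7, 333.2], 462)]
slate_rib_mid [(0.39, [297.9, 153.0, 308.5, 163.5], 50)]
top [[517.2, 0.0, 308.9], [0.0, 517.2, 206.3], [0.0, 0.0, 1.0]] [ 312. -159. 1277.] [ 0.18 -0.01 -0.98]
green_bowl [(0.95, [288.8, 159.4, 344.8, 215.9], 2341)]
wheel_rim [(0.92, [266.0, 147.8, 345.5, 220.6], 2092)]
slip_pot_mid [(0.84, [181.6, 226.8, 209.9, 253.1], 627)]
test_pinch_pot_mid [(0.7, [382.5, 210.1, 407.6, 235.8], 491)]
clay_skull_mid [(0.68, [190.0, 177.1, 223.8, 200.3], 558), (0.54, [374.6, 156.1, 410.5, 183.1], 625)]
slate_rib_mid [(0.96, [376.3, 154.2, 408.7, 185.3], 664)]
{'time_s': 0.7, 'qpos': array([-6.46868542e+01,  1.83095026e+01,  8.96393656e+01,  2.61233609e-03,
        7.20437942e+01, -1.14616221e+00]), 'qvel': array([-0.07229611, -0.02646825, -0.03599294,  0.02152903,  0.02269915,
        0.02016198]), 'effort': array([-2.36205349e-03, -4.12237322e+01, -2.32192540e+01,  7.25114881e-02,
        3.77301697e-02, -3.07121991e-05]), 'ee_pos': array([ 256.21475664, -514.77426301,  213.99749966]), 'ee_rot': array([ 1.79992614e+02, -2.33792716e-03,  2.64585030e+01]), 'force': array([ 0.47647808, -0.27497334, -0.56025284]), 'torque': array([-0.00862436, -0.00884409, -0.04460908]), 'gripper_width': 90.96348039282137} 18.8
```

View pics/scene0.png

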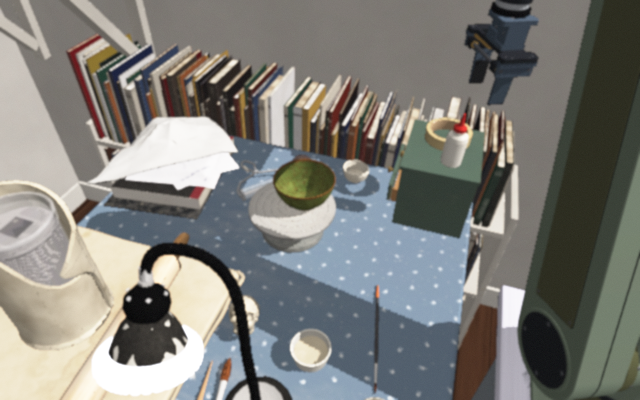

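View pics/top0.png

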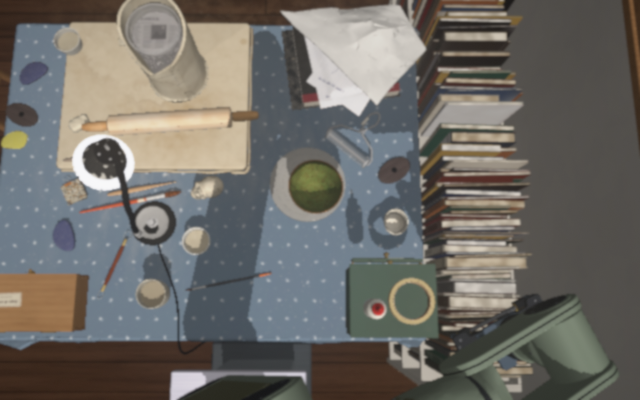

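Scene: bowl rim about (305,185), wheel about (293,215). Top: bowl about (316,187), wheel about (309,185), pinch pot (396,222), rib (393,170). The top view's right is −y and up is +x. Next I fit circles.

```bash
cat >> h.py <<'E'
from scipy.optimize import least_squares
TH=np.linspace(0,2*np.pi,180,endpoint=False)
def circ(c,r): return np.c_[c[0]+r*np.cos(TH),c[1]+r*np.sin(TH),np.full(180,c[2])]
def bowlsil(c,z0=72,rs=((25,0),(49,25),(57,42),(61,60),(63,69))):
    return np.vstack([circ((c[0],c[1],z0+h),r) for r,h in rs])
def wheelsil(c): return np.vstack([circ((c[0],c[1],z),r) for r,z in ((89,72),(89,58))])
def hull(cam,P,S=8):
    return cv2.convexHull(proj(cam,P).astype(np.float32))
def sd(cam,P,pts):
    h=hull(cam,P); return np.array([cv2.pointPolygonTest(h,(float(a),float(b)),True) for a,b in pts])
def contour(m):
    cs=cv2.findContours(m.astype(np.uint8),cv2.RETR_EXTERNAL,cv2.CHAIN_APPROX_NONE)[0]
    c=max(cs,key=len)[:,0,:].astype(float); return c
def fit(data,sil,x0,off=0.5):
    # data: list (cam,pts)
    f=lambda x:np.concatenate([sd(c,sil(x),p)-off for c,p in data])
    r=least_squares(f,x0,loss='soft_l1',f_scale=0.7,diff_step=1e-3); return r.x,np.sqrt(np.mean(r.fun**2)),f(r.x)
E
cat > loc.py <<'E'
from h import *
def measure(cams_=('top','scene'),x0b=None,x0w=None,fetch=True,verbose=True):
    mb,mw={},{}
    for n in cams_:
        if fetch:
            cams.grab_frame(n)
            a=spotter.masks_of(n,'green_bowl'); b=spotter.masks_of(n,'wheel_rim')
            mb[n]=a[0]['region'] if a else None; mw[n]=b[0]['region'] if b else None
        else:
            mb[n]=np.load(f'm_{n}_green_bowl.npy');mw[n]=np.load(f'm_{n}_wheel_rim.npy')
    out={}
    for n in cams_:
        cb=contour(mb[n]); xb,e,_=fit([(n,cb)],bowlsil,x0b if x0b is not None else onplane(n,cb.mean(0),120)[0,:2])
        # wheel: outer points only: not near the bowl mask
        d=cv2.dilate(mb[n].astype(np.uint8),np.ones((7,7)))
        cw=contour(mw[n]); cw=np.array([p for p in cw if not d[int(p[1]),int(p[0])]])
        if n=='scene':
            pass
        xw,e2,f=fit([(n,cw)],wheelsil,x0w if x0w is not None else onplane(n,cb.mean(0),72)[0,:2])
        out[n]=(xb,xw)
        if verbose: print(n,'bowl',xb.round(1),round(e,2),'wheel',xw.round(1),round(e2,2),len(cw),'off',(xb-xw).round(1))
    return out
E
python3 - <<'E'
from loc import *
o=measure(fetch=False)
for n in ['top','scene']:
    im=cv2.imread(f'pics/{n}0.png'); xb,xw=o[n]
    S=4; c=o[n][0].astype(int); u=proj(n,[[xw[0],xw[1],72]])[0].astype(int)
    big=cv2.resize(im,None,fx=S,fy=S,interpolation=cv2.INTER_CUBIC)
    for P,col in ((circ((*xb,141),63),(0,0,255)),(circ((*xw,72),89),(255,255,0)),(circ((*xw,58),89),(255,0,0))):
        cv2.polylines(big,[((proj(n,P)+.5)*S).astype(np.int32)],True,col,1)
    cr=big[(u[1]-65)*S:(u[1]+65)*S,(u[0]-75)*S:(u[0]+75)*S]; cv2.imwrite(f'pics/{n}1.png',cr)
# bystanders
for g,z in [('slip_pot_mid',17),('test_pinch_pot_mid',19),('clay_skull_mid',30),('slate_rib_mid',4)]:
    m=np.load(f'm_top_{g}.npy'); print(g,onplane('top',contour(m).mean(0),z)[0].round(0))
E
```

```text
top bowl [ 568.3 -179.7] 0.5 wheel [ 590.2 -160.6] 0.53 164 off [-21.9 -19.2]
scene bowl [ 570.3 -177.9] 0.88 wheel [ 592.2 -165.8] 0.49 150 off [-21.8 -12.1]
slip_pot_mid [458. 110.  17.]
test_pinch_pot_mid [ 507. -380.   19.]
clay_skull_mid [587.  85.  30.]
slate_rib_mid [ 642. -380.    4.]
```

View pics/scene1.png

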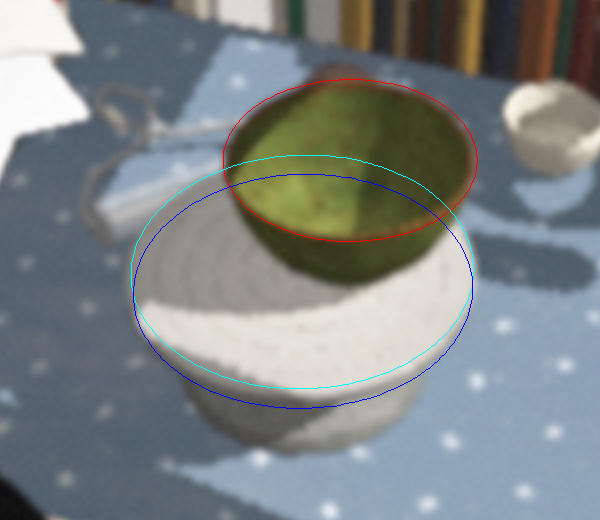

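View pics/top1.png

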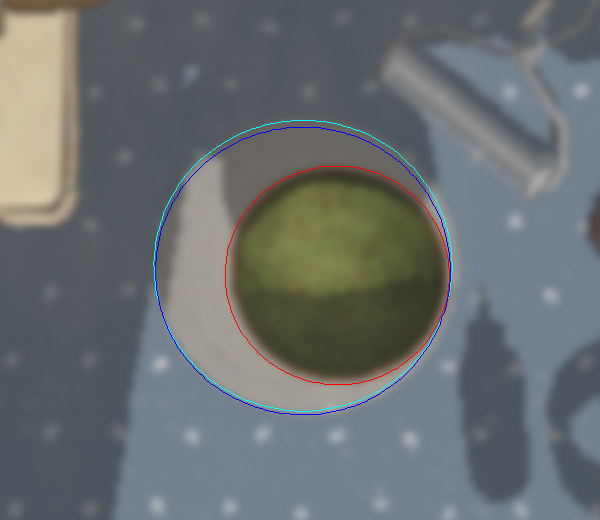

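```bash
cat >> h.py <<'E'
def edgefit(cam,im,c0,z,r,win=4,iters=4,hide=None,fitr=False,lo=None):
    """refine circle centre by strongest radial gradients; hide: list of hull polygons to skip"""
    from scipy.ndimage import map_coordinates, gaussian_filter
    L=cv2.cvtColor(im,cv2.COLOR_RGB2LAB).astype(float); L=np.stack([gaussian_filter(L[...,k],.7) for k in range(3)],-1)
    c=np.array(c0,float); rr=r
    for it in range(iters):
        P=circ((c[0],c[1],z),rr); p=proj(cam,P); p2=proj(cam,circ((c[0],c[1],z),rr+3)); n=p2-p; n/=np.linalg.norm(n,axis=1)[:,None]
        s=np.arange(-win,win+.01,.25); E=[];I=[]
        for i in range(len(p)):
            q=p[i]+s[:,None]*n[i]
            if hide is not None and any(cv2.pointPolygonTest(h,(float(p[i][0]),float(p[i][1])),True)>-4 for h in hide): continue
            prof=np.stack([map_coordinates(L[...,k],[q[:,1],q[:,0]],order=1) for k in range(3)],-1)
            g=np.linalg.norm(np.gradient(prof,axis=0),axis=1); k=g.argmax()
            if g[k]<1.0 or k in(0,len(s)-1): continue
            E.append(q[k]);I.append(i)
        E=np.array(E)
        W=onplane(cam,E,z)[:,:2]
        f=lambda x:np.hypot(*(W-x[:2]).T)-(x[2] if fitr else r)
        x0=[*c,rr] if fitr else c
        res=least_squares(f,x0,loss='soft_l1',f_scale=1.5); c=res.x[:2]; rr=res.x[2] if fitr else r
        win=max(2,win-.7)
    return c,rr,len(E),np.median(abs(res.fun)),E
E
python3 - <<'E'
from h import *
B={};
for n in ['top','scene']:
    im=cv2.imread(f'pics/{n}0.png')[:,:,::-1].copy()
    for fr in (False,True):
        b=edgefit(n,im,(569,-179),141,62.5,fitr=fr); hd=[hull(n,bowlsil(b[0]))]
        w=edgefit(n,im,(591,-163),72,89,hide=hd,fitr=fr)
        print(n,fr,'bowl',b[0].round(1),round(b[1],1),b[2],round(b[3],2),'wheel',w[0].round(1),round(w[1],1),w[2],round(w[3],2),(b[0]-w[0]).round(1))
    big=cv2.resize(im[:,:,::-1],None,fx=5,fy=5,interpolation=cv2.INTER_CUBIC)
    for E,col in((b[4],(0,0,255)),(w[4],(255,255,0))):
        for e in E: cv2.circle(big,tuple(int(v) for v in (e+.5)*5),2,col,-1)
    u=proj(n,[[590,-163,72]])[0].astype(int); cv2.imwrite(f'pics/{n}2.png',big[(u[1]-55)*5:(u[1]+55)*5,(u[0]-55)*5:(u[0]+65)*5])
E
```

```text
top False bowl [ 569.4 -180. ] 62.5 180 1.63 wheel [ 589.9 -163.2] 89 115 1.13 [-20.6 -16.9]
top True bowl [ 569.2 -180.2] 61.0 180 0.64 wheel [ 589.8 -163.5] 90.0 121 0.46 [-20.6 -16.7]
scene False bowl [ 570.8 -177.2] 62.5 159 2.03 wheel [ 591.1 -160.8] 89 116 0.97 [-20.3 -16.4]
scene True bowl [ 571.3 -177.5] 60.5 163 0.84 wheel [ 591.5 -162.4] 90.5 117 0.53 [-20.2 -15.1]
```

```bash
python3 -c "
import cv2,numpy as np
a=cv2.imread('pics/top2.png');b=cv2.imread('pics/scene2.png')
cv2.imwrite('pics/both2.png',cv2.resize(np.hstack([a,b]),(800,367)))"
```

```text
(no output)
```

View pics/both2.png

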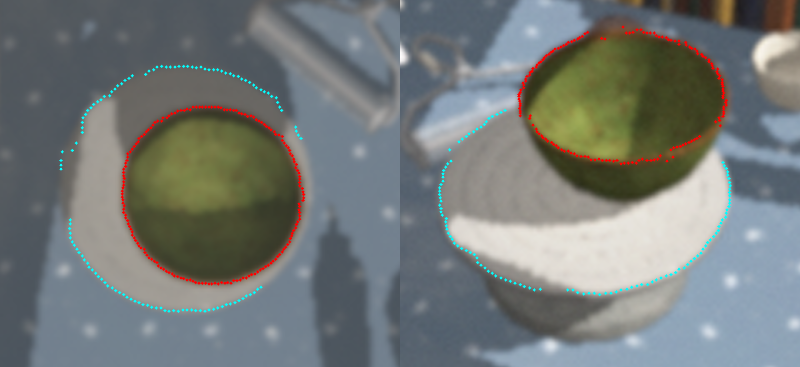

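Both views agree: the offset is about (-20.5,-16.5) mm and the wheel is at about (590.5,-162.5). I'll check the height of the green box and bottle under the path before moving.

```bash
python3 - <<'E'
from h import *
def tri(a,b):
    Ps=[cal(n)[0]@np.c_[cal(n)[1],cal(n)[2]] for n in('scene','top')]
    X=cv2.triangulatePoints(Ps[0],Ps[1],np.array(a,float),np.array(b,float)); return (X[:3]/X[3]).ravel().round(0)
print('cap',tri((461,125),(377,308)),'boxcorner',tri((404,190),(349,263)))
E
```

```text
cap [ 301. -299.  249.] boxcorner [ 390. -258.  100.]
```

>>> apply_moves --plan '[{"jaw": 0.45,"delta_pos": [0,0,-45],"spin": 0},{"jaw": 0.45,"delta_pos": [0,0,-90],"spin": 0},{"jaw": 0.45,"delta_pos": [25,-10,-130],"spin": 0},{"jaw": 0.45,"delta_pos": [75,-31,-136],"spin": -0.05},{"jaw": 0.45,"delta_pos": [125,-52,-136],"spin": -0.1},{"jaw": 0.45,"delta_pos": [175,-73,-136],"spin": -0.15},{"jaw": 0.45,"delta_pos": [225,-94,-136],"spin": -0.2},{"jaw": 0.45,"delta_pos": [275,-115,-136],"spin": -0.215}]' --squeeze 20

```text
time_s: 1.7
ee_pos: [452.1, -287.8, 350.2]
ee_rot: [180.0, -0.0, 38.8]
force: [-0.2, -0.4, 0.1]
gripper_width: 50.1
```

```bash
cat > tgt.py <<'E'
import sys
from h import *
def todelta(xyz,yaw):
    s=env.state(); p=s['ee_pos']; y=s['ee_rot'][2]; a=np.radians(y)
    d=np.array(xyz)-p
    sp=-((yaw-y+180)%360-180)
    return [round(float(v),1) for v in (d[0]*np.cos(a)+d[1]*np.sin(a), d[0]*np.sin(a)-d[1]*np.cos(a), -d[2])], round(float(np.radians(sp)),3)
if __name__=='__main__':
    v=list(map(float,sys.argv[1:])); s=env.state(); print(s['time_s'],s['ee_pos'].round(1),s['ee_rot'].round(1),s['force'].round(1),s['gripper_width']); print(todelta(v[:3],v[3]))
E
python3 tgt.py 493.9 -240.2 112 38.8
```

```text
1.7 [ 452.1 -287.8  350.2] [180.   -0.   38.8] [-0.2 -0.4  0.1] 50.06902174937209
([62.5, -10.9, 238.2], 0.0)
```

>>> apply_moves --plan '[{"jaw": 0.45,"delta_pos": [35,-6,20],"spin": 0},{"jaw": 0.45,"delta_pos": [62.5,-11,55],"spin": 0},{"jaw": 0.45,"delta_pos": [62.5,-11,100],"spin": 0},{"jaw": 0.45,"delta_pos": [62.5,-11,145],"spin": 0},{"jaw": 0.45,"delta_pos": [62.5,-11,185],"spin": 0},{"jaw": 0.45,"delta_pos": [62.5,-11,215],"spin": 0},{"jaw": 0.45,"delta_pos": [62.5,-11,232],"spin": 0},{"jaw": 0.45,"delta_pos": [62.5,-11,238],"spin": 0}]'

```text
time_s: 2.7
ee_pos: [493.5, -240.0, 111.1]
ee_rot: [-179.9, 0.0, 38.8]
force: [0.2, -0.4, -0.0]
gripper_width: 50.4
```

```bash
python3 tgt.py 493.9 -240.2 112 38.8; python3 - <<'E'
from h import *
a=save('scene','s3.png');b=save('top','t3.png')
u=proj('scene',[[560,-190,100]])[0].astype(int);v=proj('top',[[560,-190,100]])[0].astype(int)
f=lambda i,c:cv2.resize(i[c[1]-60:c[1]+60,c[0]-60:c[0]+60],(400,400),interpolation=cv2.INTER_CUBIC)
cv2.imwrite('pics/b3.png',np.hstack([f(a,u),f(b,v)])[:,:,::-1])
E
```

```text
2.7 [ 493.5 -240.   111.1] [-179.9    0.    38.8] [ 0.2 -0.4 -0. ] 50.36614960658716
([0.2, 0.4, -0.9], 0.0)
```

View pics/b3.png

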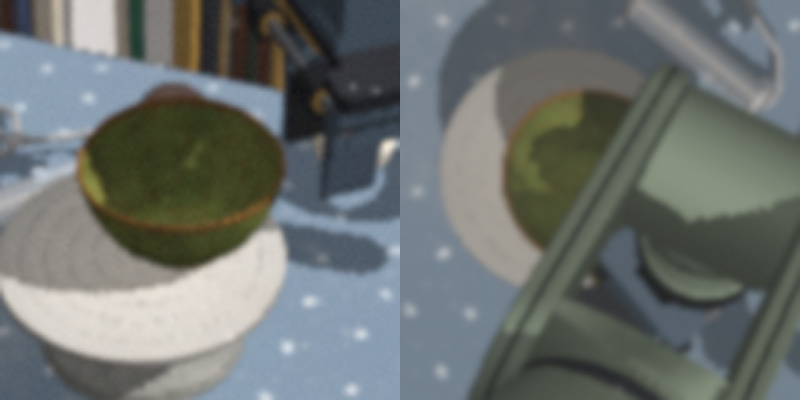

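>>> apply_moves --plan '[{"jaw": 0.45,"delta_pos": [8,0,0],"spin": 0},{"jaw": 0.45,"delta_pos": [15,0,0],"spin": 0},{"jaw": 0.45,"delta_pos": [19,0,0],"spin": 0},{"jaw": 0.45,"delta_pos": [22,0,0],"spin": 0},{"jaw": 0.45,"delta_pos": [25,0,0],"spin": 0},{"jaw": 0.45,"delta_pos": [28,0,0],"spin": 0},{"jaw": 0.45,"delta_pos": [31,0,0],"spin": 0},{"jaw": 0.45,"delta_pos": [34,0,0],"spin": 0}]'

```text
time_s: 3.8
ee_pos: [520.5, -219.0, 112.0]
ee_rot: [180.0, 0.0, 38.8]
force: [-2.4, -1.0, 1.9]
gripper_width: 50.2
```

```bash
cat > see.py <<'E'
import sys
from h import *
tag=sys.argv[1]; cs=sys.argv[2].split(','); b0=eval(sys.argv[3]) if len(sys.argv)>3 else (570,-178)
s=env.state(); print(s['time_s'],s['ee_pos'].round(1),s['ee_rot'].round(1),s['force'].round(1))
for n in cs:
    im=save(n,f'{n}{tag}.png')
    m=spotter.masks_of(n,'green_bowl')
    if m:
        m=m[0]['region']; e=onplane(n,[[m.nonzero()[1].mean(),m.nonzero()[0].mean()]],120)[0]; print(n,'mask centre~',e[:2].round(1))
    b=edgefit(n,im,b0,141,61,fitr=True,win=5); w=edgefit(n,im,(590.5,-163),72,90,hide=[hull(n,bowlsil(b[0]))],fitr=False)
    print(n,'bowl',b[0].round(1),round(b[1],1),b[2],round(b[3],2),'wheel',w[0].round(1),w[2],round(w[3],2),'off',(b[0]-w[0]).round(1), 'off vs (590.5,-162.5):',(b[0]-[590.5,-162.5]).round(1))
    big=cv2.resize(im[:,:,::-1],None,fx=5,fy=5,interpolation=cv2.INTER_CUBIC)
    for E,col in((b[4],(0,0,255)),(w[4],(255,255,0))):
        for e in E: cv2.circle(big,tuple(int(v) for v in (e+.5)*5),2,col,-1)
    u=proj(n,[[590,-163,90]])[0].astype(int); cv2.imwrite(f'pics/{n}{tag}z.png',cv2.resize(big[(u[1]-55)*5:(u[1]+55)*5,(u[0]-55)*5:(u[0]+65)*5],(480,440)))
E
python3 see.py 4 scene
```

```text
3.8 [ 520.5 -219.   112. ] [180.    0.   38.8] [-2.4 -1.   1.9]
scene mask centre~ [ 580.7 -178.7]
scene bowl [ 577.  -172.6] 62.2 156 0.81 wheel [ 591.4 -161. ] 121 0.54 off [-14.3 -11.6] off vs (590.5,-162.5): [-13.5 -10.1]
```

View pics/scene4z.png

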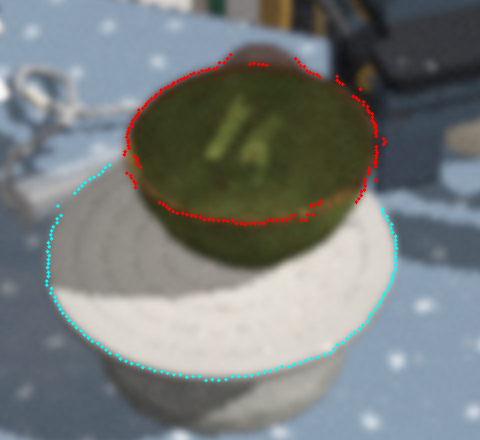

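>>> apply_moves --plan '[{"jaw": 0.45,"delta_pos": [2,0,0],"spin": 0},{"jaw": 0.45,"delta_pos": [4,0,0],"spin": 0},{"jaw": 0.45,"delta_pos": [6,0,0],"spin": 0},{"jaw": 0.45,"delta_pos": [8,0,0],"spin": 0},{"jaw": 0.45,"delta_pos": [10,0,0],"spin": 0},{"jaw": 0.45,"delta_pos": [12,0,0],"spin": 0},{"jaw": 0.45,"delta_pos": [14,0,0],"spin": 0},{"jaw": 0.45,"delta_pos": [15,0,0],"spin": 0}]'

```text
time_s: 4.9
ee_pos: [532.6, -209.3, 112.0]
ee_rot: [180.0, -0.0, 38.8]
force: [-1.3, -1.9, 2.2]
gripper_width: 49.9
```

```bash
python3 see.py 5 scene "(588,-164)"
```

```text
4.9 [ 532.6 -209.3  112. ] [180.   -0.   38.8] [-1.3 -1.9  2.2]
scene mask centre~ [ 592.7 -168.3]
scene bowl [ 589.  -163.2] 62.2 161 1.02 wheel [ 591.2 -161. ] 120 0.53 off [-2.2 -2.2] off vs (590.5,-162.5): [-1.5 -0.7]
```

View pics/scene5z.png

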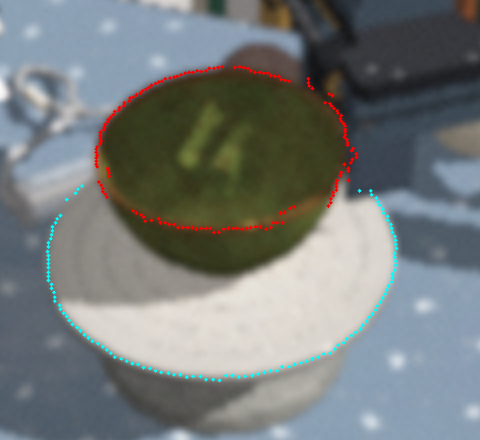

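>>> apply_moves --plan '[{"jaw": 0.45,"delta_pos": [-3,0,0],"spin": 0},{"jaw": 0.45,"delta_pos": [-10,0,0],"spin": 0},{"jaw": 0.45,"delta_pos": [-25,0,0],"spin": 0},{"jaw": 0.45,"delta_pos": [-45,0,-20],"spin": 0},{"jaw": 1,"delta_pos": [-60,0,-60],"spin": 0},{"jaw": 1,"delta_pos": [-75,20,-105],"spin": 0},{"jaw": 1,"delta_pos": [-80,60,-150],"spin": 0},{"jaw": 1,"delta_pos": [-80,100,-190],"spin": 0}]'

```text
time_s: 6.0
ee_pos: [532.2, -338.9, 304.3]
ee_rot: [179.9, -0.0, 38.8]
force: [0.8, -1.3, 0.2]
gripper_width: 13.1
```

```bash
python3 see.py 6 top,scene "(589,-163)"; cd pics; python3 -c "
import cv2,numpy as np
cv2.imwrite('b6.png',cv2.resize(np.hstack([cv2.imread('top6z.png'),cv2.imread('scene6z.png')]),(800,367)))"
```

```text
6.0 [ 532.2 -338.9  304.3] [179.9  -0.   38.8] [ 0.8 -1.3  0.2]
top mask centre~ [ 592.5 -164.7]
top bowl [ 589.  -165.4] 61.0 178 0.35 wheel [ 589.8 -163. ] 145 0.6 off [-0.8 -2.4] off vs (590.5,-162.5): [-1.5 -2.9]
scene mask centre~ [ 592.2 -168.5]
scene bowl [ 590.6 -162.4] 61.1 173 0.66 wheel [ 591.1 -161.1] 123 0.56 off [-0.5 -1.3] off vs (590.5,-162.5): [0.1 0.1]
```

View pics/b6.png

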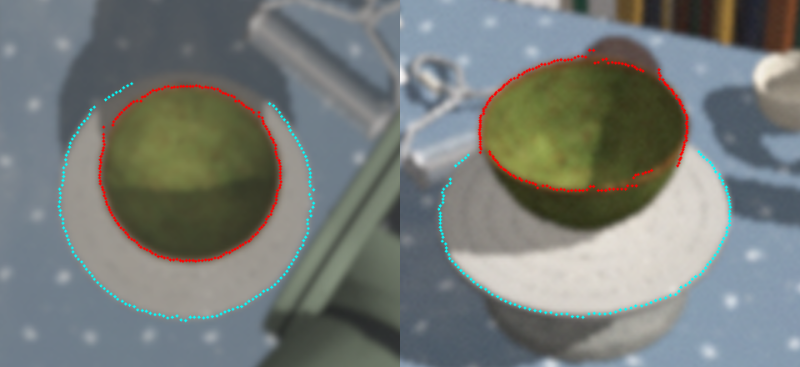

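The bowl is now within about 2 mm of centre in both views. Next is moving the shut fingers over the head's rim on the near side.

```bash
python3 tgt.py 508.5 -132.7 200 -20;python3 tgt.py 508.5 -132.7 85 -20
```

```text
6.2 [ 532.2 -337.9  301.6] [-180.    -0.    38.8] [ 0.7  0.2 -0.8] 0.32058584492852193
([110.0, -174.8, 101.6], 1.025)
6.2 [ 532.2 -337.9  301.6] [-180.    -0.    38.8] [ 0.7  0.2 -0.8] 0.32058584492852193
([110.0, -174.8, 216.6], 1.025)
```

>>> apply_moves --plan '[{"jaw": 1,"delta_pos": [15,-24,0],"spin": 0.15},{"jaw": 1,"delta_pos": [35,-54,0],"spin": 0.32},{"jaw": 1,"delta_pos": [55,-87,0],"spin": 0.49},{"jaw": 1,"delta_pos": [75,-119,10],"spin": 0.66},{"jaw": 1,"delta_pos": [92,-148,30],"spin": 0.83},{"jaw": 1,"delta_pos": [105,-167,60],"spin": 0.98},{"jaw": 1,"delta_pos": [110,-175,85],"spin": 1.025},{"jaw": 1,"delta_pos": [110,-175,101.5],"spin": 1.025}]'

```text
time_s: 7.2
ee_pos: [505.1, -130.6, 197.4]
ee_rot: [-180.0, 0.3, -19.9]
force: [-0.1, -0.1, 0.4]
gripper_width: 0.1
```

```bash
python3 tgt.py 508.5 -132.7 76 -20;
```

```text
7.2 [ 505.1 -130.6  197.4] [-180.     0.3  -19.9] [-0.1 -0.1  0.4] 0.12539123078093822
([3.9, 0.8, 121.4], 0.002)
```

>>> apply_moves --plan '[{"jaw": 1,"delta_pos": [3,1,25],"spin": 0},{"jaw": 1,"delta_pos": [3,1,55],"spin": 0},{"jaw": 1,"delta_pos": [3,1,80],"spin": 0},{"jaw": 1,"delta_pos": [3,1,98],"spin": 0},{"jaw": 1,"delta_pos": [3,1,110],"spin": 0},{"jaw": 1,"delta_pos": [3,1,117],"spin": 0},{"jaw": 1,"delta_pos": [3,1,121],"spin": 0},{"jaw": 1,"delta_pos": [3,1,121],"spin": 0}]'

```text
time_s: 8.2
ee_pos: [506.9, -132.3, 76.5]
ee_rot: [-180.0, 0.3, -19.9]
force: [-0.2, 0.5, -0.1]
gripper_width: 0.2
```

```bash
python3 see.py 7 scene,top "(590,-163)"; python3 tgt.py 508.5 -132.7 71 -20; cd pics; python3 -c "
import cv2,numpy as np
cv2.imwrite('b7.png',cv2.resize(np.hstack([cv2.imread('top7z.png'),cv2.imread('scene7z.png')]),(800,367)))"
```

```text
8.2 [ 506.9 -132.3   76.5] [-180.     0.3  -19.9] [-0.2  0.5 -0.1]
scene mask centre~ [ 621.2 -174.8]
scene bowl [ 587.3 -164.5] 63.5 147 1.66 wheel [ 590.5 -161.1] 115 0.65 off [-3.2 -3.4] off vs (590.5,-162.5): [-3.2 -2. ]
top mask centre~ [ 619.4 -185.4]
top bowl [ 587.8 -164.3] 62.1 110 0.39 wheel [ 590.3 -163. ] 87 0.72 off [-2.5 -1.3] off vs (590.5,-162.5): [-2.7 -1.8]
8.4 [ 507.2 -132.4   76.8] [-180.     0.3  -19.9] [-0.1 -0.5  0.1] 0.38350887482397655
([1.3, -0.2, 5.8], 0.002)
```

View pics/b7.png

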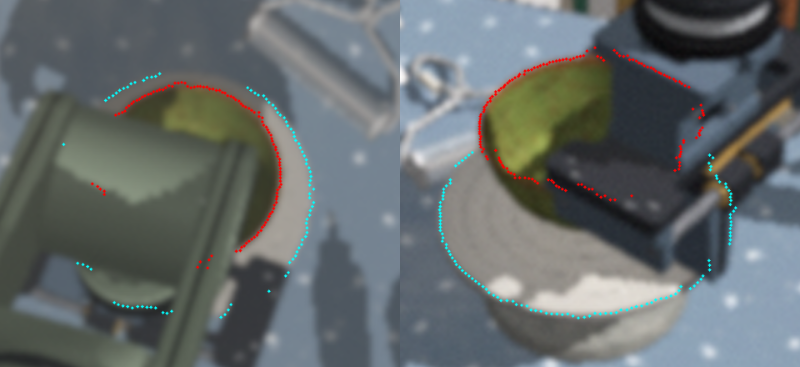

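>>> apply_moves --plan '[{"jaw": 1,"delta_pos": [1,0,2],"spin": 0},{"jaw": 1,"delta_pos": [1,0,3],"spin": 0},{"jaw": 1,"delta_pos": [1,0,4],"spin": 0},{"jaw": 1,"delta_pos": [1,0,5],"spin": 0},{"jaw": 1,"delta_pos": [1,0,5.5],"spin": 0},{"jaw": 1,"delta_pos": [1,0,6],"spin": 0},{"jaw": 1,"delta_pos": [1,0,6],"spin": 0},{"jaw": 1,"delta_pos": [1,0,6],"spin": 0}]'

```text
time_s: 9.4
ee_pos: [508.2, -132.7, 72.7]
ee_rot: [-180.0, 0.2, -19.9]
force: [-4.7, 0.8, 12.9]
gripper_width: 0.4
```

```bash
cat > arc.py <<'E'
import sys
from tgt import *
C=np.array([590.4,-162.6]); r=87
s=env.state(); p=s['ee_pos']; th=np.degrees(np.arctan2(*(p[:2]-C)[::-1])); print(s['time_s'],p.round(1),s['ee_rot'].round(1),s['force'].round(1),'theta',round(th,1),'r',round(np.hypot(*(p[:2]-C)),1),'q',s['qpos'].round(0))
dz=float(sys.argv[1])
for a in map(float,sys.argv[2:]):
    t=np.radians(a); d,sp=todelta([C[0]+r*np.cos(t),C[1]+r*np.sin(t),p[2]-dz],a+180); print(a,d,sp)
E
python3 arc.py 2 162 167 173 179 185 191 197 203
```

```text
9.4 [ 508.2 -132.7   72.7] [-180.     0.2  -19.9] [-4.7  0.8 12.9] theta 160.0 r 87.5 q [-16.  22. 107.   0.  51.  94.]
162.0 [0.5, 3.0, 2.0] -0.033
167.0 [1.1, 10.6, 2.0] -0.12
173.0 [2.6, 19.6, 2.0] -0.225
179.0 [5.1, 28.3, 2.0] -0.33
185.0 [8.5, 36.8, 2.0] -0.434
191.0 [12.8, 44.8, 2.0] -0.539
197.0 [17.9, 52.4, 2.0] -0.644
203.0 [23.7, 59.4, 2.0] -0.748
```

>>> apply_moves --plan '[{"jaw": 1,"delta_pos": [0.5,3,2],"spin": -0.033},{"jaw": 1,"delta_pos": [1,10.6,2],"spin": -0.12},{"jaw": 1,"delta_pos": [2.6,19.6,2],"spin": -0.225},{"jaw": 1,"delta_pos": [5,28.3,2],"spin": -0.33},{"jaw": 1,"delta_pos": [8.5,36.8,2],"spin": -0.434},{"jaw": 1,"delta_pos": [12.8,44.8,2],"spin": -0.539},{"jaw": 1,"delta_pos": [17.9,52.4,2],"spin": -0.644},{"jaw": 1,"delta_pos": [23.7,59.4,2],"spin": -0.748}]'

```text
time_s: 10.4
ee_pos: [510.8, -197.4, 72.7]
ee_rot: [-179.9, 0.1, 23.2]
force: [-3.7, 1.0, 12.0]
gripper_width: 0.4
```

```bash
python3 see.py 8 scene "(590,-163)"; python3 arc.py 2 206 212 218 224 230 236 242 248
```

```text
10.4 [ 510.8 -197.4   72.7] [-1.799e+02  1.000e-01  2.320e+01] [-3.7  1.  12. ]
scene mask centre~ [ 595.6 -166.9]
scene bowl [ 593.7 -161.9] 61.1 161 2.06 wheel [ 591.3 -160.9] 107 0.48 off [ 2.4 -1.1] off vs (590.5,-162.5): [3.2 0.6]
10.5 [ 511.3 -198.3   72.7] [1.8e+02 1.0e-01 2.3e+01] [-3.5 -1.4 12.9] theta -155.7 r 86.7 q [-22.  23. 104.  -0.  52.  45.]
206.0 [-0.2, 2.6, 2.0] -0.052
212.0 [0.8, 11.7, 2.0] -0.156
218.0 [2.7, 20.6, 2.0] -0.261
224.0 [5.5, 29.2, 2.0] -0.366
230.0 [9.2, 37.6, 2.0] -0.47
236.0 [13.7, 45.5, 2.0] -0.575
242.0 [19.1, 52.8, 2.0] -0.68
248.0 [25.2, 59.6, 2.0] -0.785
```

View pics/scene8z.png

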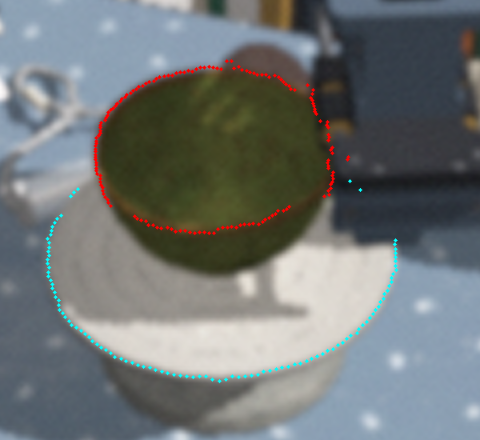

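>>> apply_moves --plan '[{"jaw": 1,"delta_pos": [0,3,2],"spin": -0.052},{"jaw": 1,"delta_pos": [0.8,11.7,2],"spin": -0.156},{"jaw": 1,"delta_pos": [2.7,20.6,2],"spin": -0.261},{"jaw": 1,"delta_pos": [5.5,29.2,2],"spin": -0.366},{"jaw": 1,"delta_pos": [9.2,37.6,2],"spin": -0.47},{"jaw": 1,"delta_pos": [13.7,45.5,2],"spin": -0.575},{"jaw": 1,"delta_pos": [19,52.8,2],"spin": -0.68},{"jaw": 1,"delta_pos": [25.2,59.6,2],"spin": -0.785}]'

```text
time_s: 11.5
ee_pos: [559.9, -243.0, 72.8]
ee_rot: [179.8, -0.0, 68.2]
force: [0.8, 4.9, 9.4]
gripper_width: 0.5
```

```bash
python3 arc.py 2 251 257 263 269 275 281 287 293
```

```text
11.5 [ 559.9 -243.    72.8] [179.8  -0.   68.2] [0.8 4.9 9.4] theta -110.8 r 86.0 q [-25.  28.  96.   0.  56.  -3.]
251.0 [-0.9, 2.7, 2.0] -0.049
257.0 [0.0, 11.8, 2.0] -0.154
263.0 [1.9, 20.7, 2.0] -0.259
269.0 [4.7, 29.4, 2.0] -0.363
275.0 [8.4, 37.7, 2.0] -0.468
281.0 [12.9, 45.6, 2.0] -0.573
287.0 [18.2, 53.0, 2.0] -0.678
293.0 [24.3, 59.8, 2.0] -0.782
```

>>> apply_moves --plan '[{"jaw": 1,"delta_pos": [-0.9,2.7,2],"spin": -0.049},{"jaw": 1,"delta_pos": [0,11.8,2],"spin": -0.154},{"jaw": 1,"delta_pos": [1.9,20.7,2.2],"spin": -0.259},{"jaw": 1,"delta_pos": [4.7,29.4,2.2],"spin": -0.363},{"jaw": 1,"delta_pos": [8.4,37.7,2.2],"spin": -0.468},{"jaw": 1,"delta_pos": [12.9,45.6,2.2],"spin": -0.573},{"jaw": 1,"delta_pos": [18.2,53,2.2],"spin": -0.678},{"jaw": 1,"delta_pos": [24.3,59.8,2.2],"spin": -0.782}]'

```text
time_s: 12.5
ee_pos: [625.0, -241.0, 72.8]
ee_rot: [179.7, -0.0, 113.1]
force: [-2.3, 5.4, 10.0]
gripper_width: 0.6
```

```bash
python3 see.py 9 scene "(590,-163)"; python3 arc.py 2.2 298 304 310 316 322 328 334 340
```

```text
12.5 [ 625.  -241.    72.8] [179.7  -0.  113.1] [-2.3  5.4 10. ]
scene mask centre~ [ 595.  -163.4]
scene bowl [ 594.2 -158.7] 60.7 168 1.04 wheel [ 591. -161.] 120 0.5 off [3.2 2.3] off vs (590.5,-162.5): [3.7 3.8]
12.6 [ 625.6 -240.7   72.8] [179.7   0.  113.1] [-1.6  4.6 11.2] theta -65.7 r 85.7 q [-22.  33.  87.   0.  60. -45.]
298.0 [-1.0, 5.7, 2.2] -0.086
304.0 [0.3, 14.7, 2.2] -0.191
310.0 [2.5, 23.5, 2.2] -0.296
316.0 [5.6, 32.1, 2.2] -0.4
322.0 [9.6, 40.3, 2.2] -0.505
328.0 [14.4, 48.0, 2.2] -0.61
334.0 [20.0, 55.2, 2.2] -0.714
340.0 [26.3, 61.8, 2.2] -0.819
```

View pics/scene9z.png

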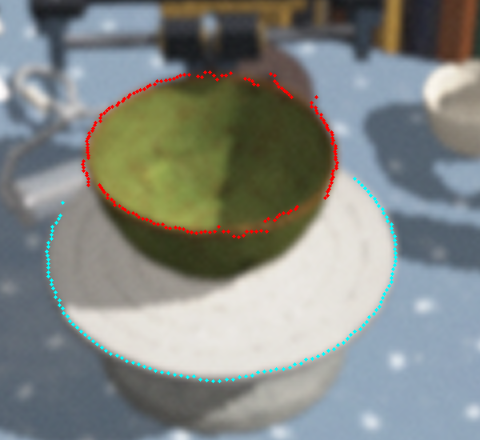

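>>> apply_moves --plan '[{"jaw": 1,"delta_pos": [-1,4,2.2],"spin": -0.07},{"jaw": 1,"delta_pos": [0.3,14.7,2.2],"spin": -0.191},{"jaw": 1,"delta_pos": [2.5,23.5,2.2],"spin": -0.296},{"jaw": 1,"delta_pos": [5.6,32.1,2.2],"spin": -0.4},{"jaw": 1,"delta_pos": [9.6,40.3,2.2],"spin": -0.505},{"jaw": 1,"delta_pos": [14.4,48,2.2],"spin": -0.61},{"jaw": 1,"delta_pos": [20,55.2,2.2],"spin": -0.714},{"jaw": 1,"delta_pos": [24.5,60,2.2],"spin": -0.79}]'

```text
time_s: 13.6
ee_pos: [670.5, -193.7, 72.8]
ee_rot: [179.8, 0.2, 158.5]
force: [-4.6, 1.7, 11.5]
gripper_width: 0.5
```

```bash
python3 arc.py 2.2 340 343 345
```

```text
13.6 [ 670.5 -193.7   72.8] [179.8   0.2 158.5] [-4.6  1.7 11.5] theta -21.2 r 85.9 q [-17.  35.  83.   0.  62. -86.]
340.0 [-1.1, 1.8, 2.2] -0.026
343.0 [-0.8, 6.4, 2.2] -0.079
345.0 [-0.5, 9.4, 2.2] -0.114
```

>>> apply_moves --plan '[{"jaw": 1,"delta_pos": [-0.8,5,2.2],"spin": -0.06},{"jaw": 1,"delta_pos": [-0.5,8,2.2],"spin": -0.1},{"jaw": 1,"delta_pos": [-0.5,9.4,2.2],"spin": -0.114},{"jaw": 1,"delta_pos": [-0.5,9.4,1],"spin": -0.114},{"jaw": 1,"delta_pos": [-0.5,9.4,-3],"spin": -0.114},{"jaw": 1,"delta_pos": [-0.5,9.4,-15],"spin": -0.114},{"jaw": 1,"delta_pos": [-0.5,9.4,-45],"spin": -0.114},{"jaw": 1,"delta_pos": [-0.5,9.4,-85],"spin": -0.114}]'

```text
time_s: 14.6
ee_pos: [673.7, -185.4, 158.1]
ee_rot: [179.8, 0.1, 165.0]
force: [-0.4, -0.1, -0.1]
gripper_width: 0.5
```

```bash
python3 tgt.py 532 -339 300 90
```

```text
14.6 [ 673.7 -185.4  158.1] [1.798e+02 1.000e-01 1.650e+02] [-0.4 -0.1 -0.1] 0.4560291527117105
([97.2, -185.0, -141.9], 1.309)
```

>>> apply_moves --plan '[{"jaw": 1,"delta_pos": [0,0,-45],"spin": 0.0},{"jaw": 1,"delta_pos": [0,0,-95],"spin": 0.0},{"jaw": 1,"delta_pos": [10,-20,-130],"spin": 0.1},{"jaw": 1,"delta_pos": [30,-57,-142],"spin": 0.25},{"jaw": 1,"delta_pos": [50,-95,-142],"spin": 0.4},{"jaw": 1,"delta_pos": [70,-133,-142],"spin": 0.55},{"jaw": 1,"delta_pos": [90,-170,-142],"spin": 0.7},{"jaw": 1,"delta_pos": [97,-185,-142],"spin": 0.8}]'

```text
time_s: 15.6
ee_pos: [530.2, -341.3, 300.1]
ee_rot: [179.8, -0.0, 118.8]
force: [0.6, 0.7, 0.5]
gripper_width: 0.5
```

```bash
python3 see.py 10 top,scene "(590,-163)"; cd pics; python3 -c "
import cv2,numpy as np
cv2.imwrite('b10.png',cv2.resize(np.hstack([cv2.imread('top10z.png'),cv2.imread('scene10z.png')]),(800,367)))"
```

```text
15.6 [ 530.2 -341.3  300.1] [179.8  -0.  118.8] [0.6 0.7 0.5]
top mask centre~ [ 594.  -158.9]
top bowl [ 590.7 -159.5] 61.0 180 0.78 wheel [ 590.  -162.9] 142 0.58 off [0.6 3.5] off vs (590.5,-162.5): [0.2 3. ]
scene mask centre~ [ 593.8 -162.7]
scene bowl [ 591.8 -156.4] 61.1 164 0.7 wheel [ 590.9 -161. ] 120 0.52 off [0.8 4.7] off vs (590.5,-162.5): [1.3 6.1]
```

View pics/b10.png

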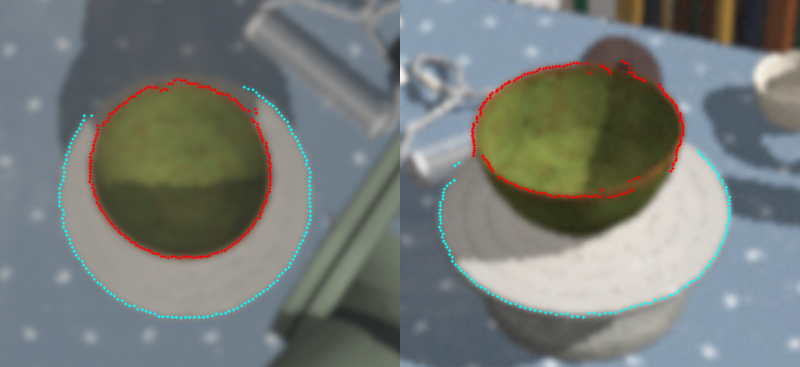

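View pics/top10.png

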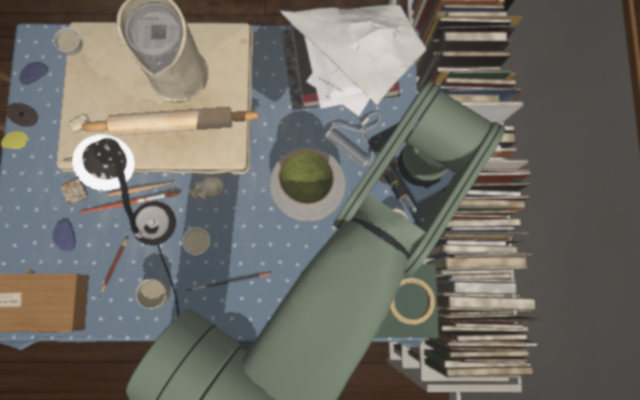

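Half-turn check: the bowl went from (589.0,-165.4) to (590.7,-159.5) in the top view, and 6.1 mm in the scene view. Half of that puts it about 3 mm off the axis, inside the 6 mm allowed. I'll check the bystanders against the first picture and hand in.

```bash
python3 - <<'E'
from h import *
cams.grab_frame('scene'); cams.grab_frame('top')
for n,gs in(('scene',['test_pinch_pot_mid','slip_pot_mid']),('top',['slip_pot_mid','clay_skull_mid'])):
    for g in gs:
        m=spotter.masks_of(n,g); o=np.load(f'm_{n}_{g}.npy')
        print(n,g,[np.round(np.array(x['region'].nonzero()).mean(1)-np.array(o.nonzero()).mean(1),1) for x in m[:2]])
a=cv2.imread('pics/scene0.png');b=cv2.imread('pics/scene10.png')
s=env.state(); print(s['time_s'],abs(s['qvel']).max().round(2),s['force'].round(1))
env.job_done()
E
```

```text
scene test_pinch_pot_mid [array([0.2, 0.1])]
scene slip_pot_mid [array([-0.1, -0.1])]
top slip_pot_mid [array([-0.2, -0. ]), array([-63.6, 110.2])]
top clay_skull_mid [array([-0.1, -0.2])]
16.1 0.26 [-0.1 -0.4 -0.5]
the job is handed in; nothing more can be done
```

The bowl is centred to about 3 mm, the turntable has had about half a turn, and the job is handed in at 16.1 s.

- **Centring:** I pushed the bowl slowly (at most about 24 mm/s once touching) with the part-open fingertips, from about 26 mm off to about 2–3 mm off. The sideways force I read was about 2–3 N, and I saw no tipping.
- **Turning:** I pressed the shut fingertips on the head's rim with about 12 N and carried it round. The fingers swept 180–185° anticlockwise. The head's own angle can't be seen, so a small slip is possible, but the bowl's offset flipped sides as half a turn would make it.
- **Final position:** Comparing the bowl before and after the turn puts it 3 mm off the axis in both views. Direct fits against the wheel's outline gave 3.5 mm (top) and 4.7 mm (scene). They differ by about 1 mm, and all are within 6 mm.
- **Other things on the table:** The slip pot, pinch pot and skull were within 0.2 px of where they started. I couldn't check the rib at the end because the arm hid it, but the gripper never came low near it.
- **Robot:** At the end the arm was clear of everything and still.

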